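Start a key copy and hang out its job paddle

TASK

Start the next key copy: slide the machine's carriage all the way to the orange end stop, then press the green start button under the clear hood fully down and let it come back up, without pressing the red stop button. Then take the yellow job paddle out of its rack and hang it by its hole on the steel peg of the blue stand, leaving the carriage at the stop, the other two paddles in the rack and everything else on the bench where it is.

Things in the scene. Friction and masses are not known exactly. Their poses are not given: they have to be found in the camera images.
- machine: Fixed grey key copying machine, 300 (its x) x 420 (y) x 285 mm tall; front faces -x. Origin: centre of its underside on the bench. Front half: carriage on a 60 mm high deck on the -y side; black panel with the buttons, sloping 30 degrees, at y 10 to 210 mm. Rear half (x above 8 mm): housing 285 mm tall for y above 10 mm, else 190 mm; cutter wheel (radius 30) 12 mm out of it at y -60, 140 mm up
- hood_edge (a point): Middle of the front edge of the machine's clear hood, a 4 mm sheet lying 275 to 279 mm above the bench straight over both buttons, 200 mm wide (machine's y), from this edge 125 mm back to the housing; open at the front. No room for a gripper from straight above: reach the buttons from the front, tilted about 30 degrees along their axis. Axes as the machine's
- carriage_knob (a point): Top centre of the black upright knob (16 mm diameter, 42 mm tall) on the aluminium carriage (66 x 40 x 18 mm, 84 mm above the bench at its top). The knob's top is 126 mm above the bench. Axes as the machine's; the carriage slides along +y, friction about 2 N
- carriage (a joint): Carriage travel in m: 0 to 0.110, growing along the machine's +y; 0.110 is against the orange end stop
- start_button_top (a point): Centre of the top face of the green start button (32 mm diameter) when sprung up; it moves with the button. z axis: out of the sloping panel along the button's axis; y: along the machine's width. Top is about 136 mm above the bench and stands 24 mm off the panel
- start_button (a joint): Travel of the green button in m: 0 sprung up, 0.008 fully down (about 5 N)
- stop_button_top (a point): The same for the red stop button, 80 mm to the +y side of the green one on the same panel
- stop_button (a joint): Travel of the red button in m: 0 sprung up, 0.008 fully down
- rack: Fixed wooden rack, 70 (x) x 216 (y) x 40 mm tall, with three slots in a row along its y at -70, 0 and 70 mm, each 8 mm wide (x), 50 mm long (y) and 30 mm deep. Origin: centre of the underside. The paddles stand in it on a floor 10 mm up, their tops 130 mm above the bench
- paddle_yellow: Yellow job paddle, the one to hang: plate 44 mm wide (its y), 120 mm tall (z), 6 mm thick (x), about 60 g, standing upright in a rack slot, with one 20 mm through hole along x whose centre is 68 mm above its lower edge. Origin: middle of the lower edge; z up
- paddle_yellow_hole (a point): Centre of the yellow paddle's hole; axes as the paddle's
- paddle_blue: Blue job paddle, stays in the rack: plate 44 mm wide (its y), 120 mm tall (z), 6 mm thick (x), about 60 g, standing upright in a rack slot, with one 20 mm through hole along x whose centre is 68 mm above its lower edge. Origin: middle of the lower edge; z up
- paddle_white: White job paddle, stays in the rack: plate 44 mm wide (its y), 120 mm tall (z), 6 mm thick (x), about 60 g, standing upright in a rack slot, with one 20 mm through hole along x whose centre is 68 mm above its lower edge. Origin: middle of the lower edge; z up
- stand_blue: Fixed blue stand, the one to hang on: round foot 84 mm wide, 16 mm post 175 mm tall, and a bare steel peg of 8 mm diameter from the post at 170 mm height out along the stand's -x, 65 mm long and rising 17 mm to its free tip. Origin: centre of the foot on the bench
- stand_blue_peg (a point): Point on the blue stand's peg axis, 38 mm out from the post's axis, 180 mm up; axes as the stand's
- stand_blue_tip (a point): Free end of the blue stand's peg (65 mm out, 187 mm up); axes as the stand's
- stand_grey: Fixed grey stand of the same shape, not to be used. Origin: centre of its foot
- screwdriver: Loose screwdriver lying on the bench, to be left alone
- blank_tray: Loose orange tray of brass key blanks, 80 x 60 x 30 mm, to be left alone
- oil_bottle: Loose oil bottle with a red cap, 44 mm diameter, 110 mm tall, to be left alone
- mug: Loose blue mug, 76 mm diameter, 90 mm tall, to be left alone
- blank_box: Loose cardboard box, 70 x 100 x 50 mm, to be left alone
There are look-alikes about, which are no part of the job. Of the things that look like the paddle_yellow, the middle-sized one is meant.

How it is judged:
By the outcome, as a careful person would: the job done as asked, in the order asked, and still so for the second after the job is handed in, with the robot touching nothing.
It also fails if it takes over 64 s, if anything falls off the work surface, if the arm or the gripper's body presses on something with over 40 N, if the wrist force passes 120 N, or if a joint passes its speed limit or range.

ROBOT

A 6-joint arm with a two-finger parallel gripper is mounted at the origin on the work surface. World frame = base frame: x ahead of the robot, y to its left, z up, the work surface at z = 0. Lengths are in m, angles in rad, forces in N, time in s.
With the tool pointing down it reaches from about 0.35 to 0.775 m from the base axis. Payload 5.5 kg.
Tool frame: the origin (TCP) lies on the centre line of the jaws, within the pads' length; the fingertips stand 11 mm ahead of it and the grasp point (between the pads) lies 8 mm behind it; z points along the fingers, y is the line along which they close (so a half turn about z gives the same grasp; the last joint's range is limited). The gripper opens to 85 mm and grips with 20 to 120 N. Pads are 22 mm wide; open, the fingers measure 114 mm over their backs; the gripper's body (76 mm by 85 mm) begins 54 mm behind the grasp point. The pads swing forward as they close: fully open they stand 13 mm farther back than shut.
Start: joints at [-1.243, 0.313, 0.046, 1.304, 0, 1.431], TCP at [0.259, -0.513, 0.242] pointing down, gripper open.
Joint ranges: [-2.76, 2.76], [-0.86, 1.69], [-1.03, 1.26], [-2.2, 2.34], [-1.47, 1.5], [-3.14, 3.14]. Speed limits (rad/s): [2.57, 2.57, 3.14, 3.14, 3.14, 3.14].

INTERFACE

Orientations are given as a unit quaternion [w, x, y, z].
In Python, from workcell import env, viewer, order, models gives the robot as it stands.
- The arm moves only by the tool drive_tool, never from a script. Its argument "series" is a list that holds one entry, the list of rows, each a list of 6 numbers: the shift along the tool's x, y, z each as a share of 120 mm, from -1 to 1, then the turn, a rotation vector about the tool's x, y, z each as a share of 180 degrees, from -1 to 1. A call has 1 to 20 rows; each row shifts and turns the commanded pose from where the row before left it, along the tool's axes as they then stand; what a row does not reach is not made up. A row lasts 1/8 s, in which the tool goes at most 62.5 mm and 10.7 degrees, less where a joint would pass 70% of its speed; a pose out of reach is approached as far as the arm can. A call with a number of a shift or a turn outside -1 to 1 is refused whole. A call with a gripper value outside its range is refused whole. "jaw" is the opening, from -1 (shut) to 1 (fully open), set as the call begins (left out, the last holds). The fingers move at their own pace and stop on an object; "grip_force" is the grip in N (left out, the last holds). Time passes only in rows, so rows that do not move let the fingers close. It gives the time, the measured TCP pose, the force, the opening and the grip force at its end, in the units of the state.
- env.get_state(): the state, without advancing time (a new reading comes with each control period).
- viewer.read_camera(name): name is "scene" or "top" or "wrist"; returns the picture (420x560x3 uint8, red, green, blue); there is no depth.
- viewer.camera_info(name): a dict with "intrinsics" (3x3 intrinsics, pixels), "R" (3x3) and "t" (3): a world point X has camera coordinates R X + t; the wrist camera has in their place "T_tool_cam" (4x4, takes a point from camera to tool coordinates, whose origin is the TCP and whose axes are the flange's). Camera axes: x right, y down, z forward; pixel columns grow to the right and rows downward; lengths in m; the calibration is good to about 2 mm. A picture is of the moment at which its call begins: read the wrist's pose just before it. camera_info takes no time and is no camera call.
- order.hand_in(): hands the job in; it is judged then, once.
Trained networks look in the newest picture that a camera, given by its name, has taken for a name from the list of things; names that differ only in an ending like _2 or _b are one class to them, and where a whole thing is asked for, a point or a joint stands for the part that bears it (a point fixed in the world has none). Each returns a list of dicts, best first, with "score" (0 to 1); they miss things now and then, are a little off and sometimes report something else, mostly with a low value. They report only what shows in the picture. A call takes as long as a camera call. They do not tell look-alikes from the thing itself.
- models.silhouettes(label, camera): "region" (420x560 bool, what is visible of it) and "location" ([column, row] in pixels, amid what is visible of it).
The state is a dict: "clock": time; "joint_pos": joint angles; "qvel": joint speeds; "tau": joint torques, N m; "tcp_pos": TCP position; "orientation": TCP orientation; "wrist_force": force on the tool from outside, world axes, zero at the start; "ft_torque": the same for the moment, N m; "finger_gap": finger opening in m; "grip_force": force on a finger pad.
Only numpy, scipy, OpenCV 4.12 (cv2) and the standard library are available. Lean on these libraries where they do the work, as an engineer would, in place of code of your own. Each camera call takes 0.05 s, during which the arm holds its last target. There are 200 camera calls.

## Working session

There is one attempt and no reset: what is moved stays moved. The work goes in short steps, Python scripts to look and compute and a tool call to move; the robot and the scene stay as the last step left them, time stands still between calls to the robot, and variables do not carry over. Pictures are saved under pics/ and viewed, at most 10 in all, crops included, and the job is handed in when it is done.

Besides the shell and the picture viewer there is one more tool, called after "Request:" as name(argument=value, ...), one argument or row to a line, values as JSON. drive_tool: Moves the arm, as the interface text tells. Its arguments: {"type":"object","properties":{"series":{"type":"array"},"jaw":{"type":"number"},"grip_force":{"type":"number"}},"required":["series"]}

```bash
mkdir -p pics; ls; cat > h.py <<'E'
import numpy as np, cv2
from workcell import env, viewer, order, models
def save(im,n): cv2.imwrite('pics/'+n,cv2.cvtColor(im,cv2.COLOR_RGB2BGR))
E
python3 - <<'E'
from h import *
a=viewer.read_camera('scene');b=viewer.read_camera('top')
save(a,'scene0.png');save(b,'top0.png')
for c in ('scene','top'):
    i=viewer.camera_info(c);print(c,np.round(i['intrinsics'],1).tolist(),np.round(-i['R'].T@i['t'],3),np.round(i['R'],3).tolist())
print(viewer.camera_info('wrist'))
print(env.get_state())
E
```

```text
pics
scene [[392.1, 0.0, 278.3], [0.0, 392.1, 210.4], [0.0, 0.0, 1.0]] [ 1.028 -0.475  0.955] [[0.675, 0.737, 0.003], [0.574, -0.523, -0.63], [-0.463, 0.427, -0.777]]
top [[439.8, 0.0, 284.5], [0.0, 439.8, 206.7], [0.0, 0.0, 1.0]] [ 0.464 -0.035  1.395] [[0.021, -1.0, -0.016], [-0.997, -0.02, -0.069], [0.069, 0.017, -0.997]]
{'intrinsics': array([[370.08213938,   0.        , 285.17943406],
       [  0.        , 370.08213938, 206.6552118 ],
       [  0.        ,   0.        ,   1.        ]]), 'T_tool_cam': array([[-8.60123178e-05, -9.60600077e-01, -2.77934317e-01,
         6.87795847e-02],
       [ 9.99999990e-01, -1.12840862e-04,  8.05320635e-05,
         1.90834842e-04],
       [-1.08721454e-04, -2.77934308e-01,  9.60600077e-01,
        -1.30369562e-01],
       [ 0.00000000e+00,  0.00000000e+00,  0.00000000e+00,
         1.00000000e+00]])}
{'clock': 0.1, 'joint_pos': array([-1.24261655e+00,  3.13942071e-01,  4.51202520e-02,  1.30361258e+00,
       -2.19477250e-05,  1.43120097e+00]), 'qvel': array([-4.86364030e-04, -2.18609196e-04,  3.10563663e-03, -1.17495498e-03,
        9.12340662e-04, -1.75452877e-05]), 'tau': array([ 3.81008009e-03, -4.81723845e+01,  2.99244493e+01,  1.27301386e-02,
       -1.32273021e-04, -1.83155583e-05]), 'tcp_pos': array([ 0.25911648, -0.51282481,  0.2414998 ]), 'orientation': array([-8.14362581e-04,  9.72772433e-01,  2.31760917e-01, -8.80392581e-05]), 'wrist_force': array([-0.38329468, -0.93346926,  0.21498213]), 'ft_torque': array([-0.01104044, -0.02160639, -0.00945979]), 'grip_force': 0.0, 'finger_gap': 0.08540850811391883}
```

View pics/scene0.png

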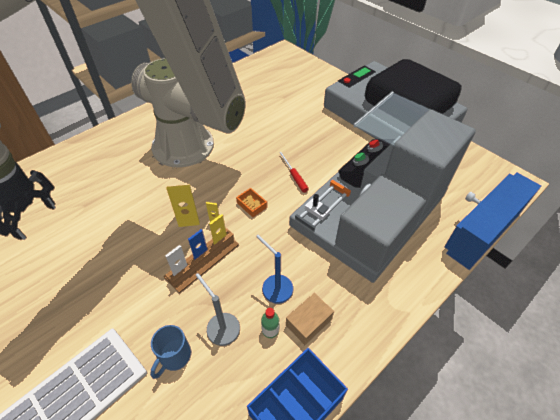

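View pics/top0.png

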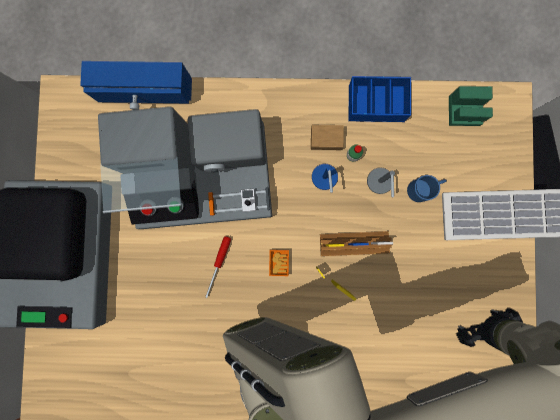

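```bash
python3 - <<'E'
from h import *
for l in ['machine','hood_edge','carriage_knob','start_button_top','stop_button_top','rack','paddle_yellow','paddle_blue','paddle_white','stand_blue','stand_blue_tip','stand_grey']:
  for c in ('scene','top'):
    for d in models.silhouettes(l,c)[:4]:
        ys,xs=np.where(d['region']);print(l,c,round(d['score'],2),np.round(d['location'],1),len(xs),(xs.min(),xs.max(),ys.min(),ys.max()) if len(xs) else '')
E
```

```text
machine scene 0.7 [382.7 187.7] 17823 (np.int64(290), np.int64(474), np.int64(93), np.int64(281))
machine scene 0.41 [307.7 317.5] 1433 (np.int64(286), np.int64(333), np.int64(293), np.int64(344))
machine top 0.87 [184.2 167. ] 18586 (np.int64(98), np.int64(272), np.int64(106), np.int64(228))
hood_edge scene 0.76 [384.5 189.7] 17681 (np.int64(290), np.int64(474), np.int64(92), np.int64(281))
hood_edge top 0.78 [184.  168.2] 18429 (np.int64(97), np.int64(272), np.int64(106), np.int64(228))
hood_edge top 0.45 [244.  199.5] 283 (np.int64(241), np.int64(255), np.int64(189), np.int64(210))
carriage_knob scene 0.53 [317.8 209.1] 328 (np.int64(306), np.int64(330), np.int64(194), np.int64(218))
carriage_knob top 0.74 [323.3 176.3] 514 (np.int64(312), np.int64(336), np.int64(164), np.int64(190))
carriage_knob top 0.56 [249.5 202.9] 302 (np.int64(241), np.int64(255), np.int64(189), np.int64(211))
start_button_top scene 0.57 [198.4 242.4] 385 (np.int64(188), np.int64(207), np.int64(229), np.int64(259))
start_button_top top 0.57 [357.5 151.7] 201 (np.int64(347), np.int64(362), np.int64(144), np.
[... 1830 characters left out ...]
_blue top 0.97 [326.1 176.4] 562 (np.int64(312), np.int64(338), np.int64(164), np.int64(191))
stand_blue top 0.27 [218.7 252.4] 357 (np.int64(206), np.int64(230), np.int64(236), np.int64(296))
stand_blue_tip scene 0.78 [278.7 288.6] 953 (np.int64(257), np.int64(293), np.int64(236), np.int64(303))
stand_blue_tip top 0.69 [325.3 175.3] 521 (np.int64(312), np.int64(337), np.int64(164), np.int64(189))
stand_grey scene 0.76 [217.9 323.4] 1095 (np.int64(197), np.int64(239), np.int64(275), np.int64(345))
stand_grey top 0.98 [383.  177.2] 639 (np.int64(367), np.int64(395), np.int64(167), np.int64(196))
stand_grey top 0.58 [325.5 135.6] 819 (np.int64(311), np.int64(343), np.int64(125), np.int64(149))
```

Scene picture: the yellow candidates are a big one on the bench at (182,202), a small one at (213,210) and the rack one at (220,228), which is middle-sized and so the choice. The machine's knob is at about (316,200), green button (361,157), red (375,142), blue stand foot (278,288) and grey stand (222,328). Top picture: the rack is at (355,243), blue stand (325,177), knob about (248,200), and the orange stop at (211,203). Next, a close crop of both.

```bash
python3 - <<'E'
from h import *
a=cv2.imread('pics/scene0.png');b=cv2.imread('pics/top0.png')
A=cv2.resize(a[125:325,155:395],None,fx=3.3,fy=3,interpolation=cv2.INTER_CUBIC)
A=cv2.resize(a[125:310,155:395],None,fx=3.2,fy=3.2,interpolation=cv2.INTER_CUBIC);cv2.imwrite('pics/sc1.png',A)
B=cv2.resize(b[155:305,125:405],None,fx=2.8,fy=2.8,interpolation=cv2.INTER_CUBIC);cv2.imwrite('pics/tc1.png',B)
E
```

```text
(no output)
```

View pics/sc1.png

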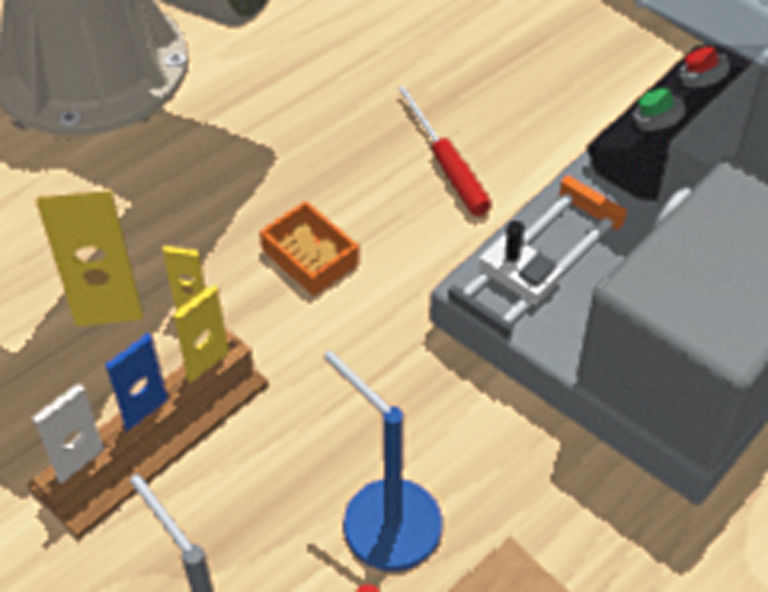

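View pics/tc1.png

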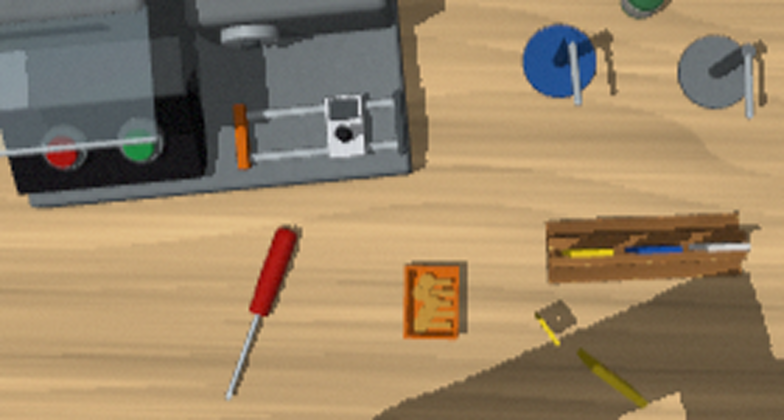

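Scene crop: yellow rack paddle top at (200,302), hole (204,340), knob top (515,226), green (657,98), red (703,57), peg tip (329,356). Top crop: knob (345,133), green (137,140), red (62,150), peg (577,102)-(572,45), yellow top edge (565..612,253). The rack's yellow paddle is clearly the middle of the three sizes.

```bash
cat >> h.py <<'E'
def ray(c,uv):
    i=viewer.camera_info(c);d=i['R'].T@np.linalg.inv(i['intrinsics'])@np.array([uv[0],uv[1],1.]);return -i['R'].T@i['t'],d/np.linalg.norm(d)
def tri(rs):
    A=sum(np.eye(3)-np.outer(d,d) for o,d in rs);b=sum((np.eye(3)-np.outer(d,d))@o for o,d in rs)
    X=np.linalg.solve(A,b);return X,max(np.linalg.norm((np.eye(3)-np.outer(d,d))@(X-o)) for o,d in rs)
def atz(r,z): o,d=r; return o+d*(z-o[2])/d[2]
E
python3 - <<'E'
from h import *
S=lambda x,y:ray('scene',(155+x/3.2-.34,125+y/3.2-.34)); T=lambda x,y:ray('top',(125+x/2.8-.32,155+y/2.8-.32))
P={'knob':((515,226),(345,133)),'green':((657,98),(137,140)),'red':((703,57),(62,150)),'tip':((329,356),(577,102)),'post':((394,411),(572,45)),'ytop':((200,302),(588,253)),
'ytopA':((181,318),(612,252)),'ytopB':((218,289),(565,254)),'rackA':((30,488),(738,212))}
for k,(s,t) in P.items(): X,e=tri([S(*s),T(*t)]);print(k,X.round(4),round(e,4))
for k,p,z in [('mf1',(30,207),0),('mf2',(410,172),0),('foot',(560,62),.005),('r1',(545,222),.04),('r2',(738,212),.04),('r3',(548,283),0.04),('r4',(742,272),.04),('y1',(565,254),.13),('y2',(612,252),.13),('small',(548,328),.08),('orange_r',(248,135),.1),('carr_l',(326,130),.084),('carr_r',(364,128),.084)]: print(k,atz(T(*p),z).round(4))
E
```

```text
knob [0.5632 0.0945 0.1256] 0.0014
green [0.549  0.3055 0.1362] 0.0014
red [0.5387 0.385  0.1334] 0.0005
tip [ 0.5929 -0.141   0.1836] 0.0002
post [ 0.6535 -0.1342  0.1697] 0.0028
ytop [ 0.4439 -0.1593  0.1237] 0.0003
ytopA [ 0.4464 -0.1825  0.1244] 0.0018
ytopB [ 0.4415 -0.1371  0.1203] 0.0011
rackA [ 0.4817 -0.3383  0.0788] 0.0175
mf1 [0.4805 0.4627 0.    ]
mf2 [0.5291 0.0311 0.    ]
foot [ 0.6573 -0.1366  0.005 ]
r1 [ 0.4753 -0.1202  0.04  ]
r2 [ 0.4907 -0.3311  0.04  ]
r3 [ 0.4089 -0.1245  0.04  ]
r4 [ 0.4254 -0.3357  0.04  ]
y1 [ 0.4424 -0.1354  0.13  ]
y2 [ 0.4454 -0.1833  0.13  ]
small [ 0.3631 -0.1226  0.08  ]
orange_r [0.5601 0.1987 0.1   ]
carr_l [0.5683 0.1181 0.084 ]
carr_r [0.5713 0.0774 0.084 ]
```

```bash
cat >> h.py <<'E'
from scipy.spatial.transform import Rotation as Ro
def Rdown(yaw_deg,tilt_deg=0,axis=None):
    p=np.radians(yaw_deg);c,s=np.cos(p),np.sin(p)
    R=Ro.from_matrix(np.array([[c,s,0],[s,-c,0],[0,0,-1.]]))
    return R if axis is None else Ro.from_rotvec(np.radians(tilt_deg)*np.array(axis))*R
def cur():
    s=env.get_state();q=s['orientation'];return s['tcp_pos'],Ro.from_quat([q[1],q[2],q[3],q[0]]),s
def plan(wps,start=None,step=.005):
    """wps: list of (pos,Rot,nrows); prints rows in tool axes, shares of 120 mm / 180 deg"""
    p,R=start if start else cur()[:2]
    rows=[]
    for P,Rt,n in wps:
        p0,R0=p,R;dv=(R0.inv()*Rt).as_rotvec()
        for k in range(1,n+1):
            a=k/n;tp=p0+(np.array(P)-p0)*a;tR=R0*Ro.from_rotvec(dv*a)
            r=np.r_[R.inv().apply(tp-p)/.12,(R.inv()*tR).as_rotvec()/np.pi]
            r=np.round(r/step)*step
            if np.linalg.norm(r[:3])*120>62 or np.linalg.norm(r[3:])*180>10.7: print('ROW TOO BIG',k)
            p=p+R.apply(r[:3]*.12);R=R*Ro.from_rotvec(r[3:]*np.pi);rows.append(r.round(4).tolist())
    print(len(rows),'['+','.join('['+','.join('%g'%(v+0) for v in r)+']' for r in rows)+']');print('end',p.round(4),'rot err deg',round(np.degrees((R.inv()*Rt).magnitude()),2));return p,R
E
python3 - <<'E'
from h import *
plan([((.568,.048,.25),Rdown(186.5),16),((.568,.048,.114),Rdown(186.5),4)])
E
```

```text
ROW TOO BIG 6
20 [[0.275,-0.19,-0.005,0,0,-0.055],[0.305,-0.135,-0.005,0,0,-0.055],[0.32,-0.085,0,0,0,-0.055],[0.335,-0.03,-0.005,0,0,-0.055],[0.33,0.03,-0.005,0,0,-0.055],[0.325,0.09,-0.005,0,0,-0.06],[0.3,0.145,-0.005,0,0,-0.055],[0.27,0.195,0,0,0,-0.055],[0.23,0.24,-0.005,0,0,-0.055],[0.19,0.275,-0.005,0,0,-0.055],[0.14,0.305,-0.005,0,0,-0.055],[0.085,0.32,-0.005,0,0,-0.055],[0.025,0.335,0,0,0,-0.055],[-0.03,0.33,-0.005,0,0,-0.055],[-0.085,0.32,-0.005,0,0,-0.055],[-0.145,0.305,-0.005,0,0,-0.055],[0,0,0.285,0,0,0],[0,0,0.28,0,0,0],[0,0,0.285,0,0,0],[0,0,0.285,0,0,0]]
end [0.5683 0.048  0.1139] rot err deg 0.4
```

Request:
drive_tool(
  series=[
    [[0.275, -0.19, -0.005, 0, 0, -0.055], [0.305, -0.135, -0.005, 0, 0, -0.055], [0.32, -0.085, 0, 0, 0, -0.055], [0.335, -0.03, -0.005, 0, 0, -0.055], [0.33, 0.03, -0.005, 0, 0, -0.055], [0.325, 0.09, -0.005, 0, 0, -0.055], [0.3, 0.145, -0.005, 0, 0, -0.055], [0.27, 0.195, 0, 0, 0, -0.055], [0.23, 0.24, -0.005, 0, 0, -0.055], [0.19, 0.275, -0.005, 0, 0, -0.055], [0.14, 0.305, -0.005, 0, 0, -0.055], [0.085, 0.32, -0.005, 0, 0, -0.055], [0.025, 0.335, 0, 0, 0, -0.055], [-0.03, 0.33, -0.005, 0, 0, -0.055], [-0.085, 0.32, -0.005, 0, 0, -0.055], [-0.145, 0.305, -0.005, 0, 0, -0.055]],
  ],
  jaw=-1,
)

```text
clock: 3.3
tcp_pos: [0.5743, 0.0462, 0.2502]
orientation: [0.0, -0.048, 0.999, -0.0]
wrist_force: [-0.2, -0.4, 0.2]
finger_gap: -0.0002
grip_force: 0.0
```

```bash
python3 - <<'E'
from h import *
p,R,s=cur();print(s['clock'],p,s['finger_gap'],R.as_matrix().round(3).tolist(),s['joint_pos'].round(2))
im=viewer.read_camera('wrist');save(im,'w1.png');np.savez('w1.npz',p=p,R=R.as_matrix())
plan([((.568,.048,.114),Rdown(186.5),5)])
E
```

```text
3.3 [0.57427528 0.04620196 0.25017153] -0.00022928700684606297 [[-0.995, -0.096, 0.0], [-0.096, 0.995, -0.0], [-0.0, -0.0, -1.0]] [-0.06  0.31  0.07  1.32 -0.   -0.16]
5 [[0.015,0,0.225,0,0,0],[0.015,-0.005,0.23,0,0,0],[0.015,0,0.225,0,0,0],[0.015,-0.005,0.225,0,0,0],[0.015,0,0.225,0,0,-0.005]]
end [0.5678 0.0481 0.1143] rot err deg 0.46
```

View pics/w1.png

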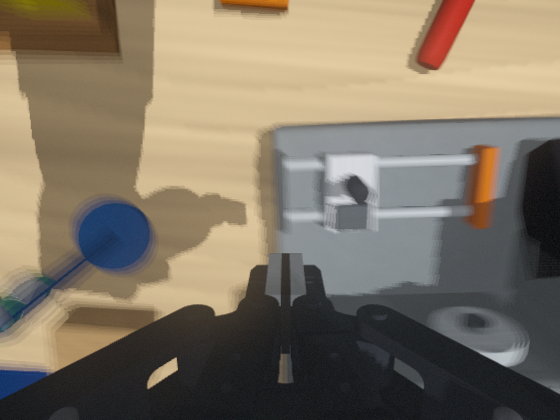

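Wrist view: knob top at about (358,186), carriage left of the orange stop (484,187), the fingers' line at (286,255) left of the knob with free room for the descent. The blue stand's foot is at (114,235).

```bash
cat >> h.py <<'E'
def wray(p,R,uv):
    i=viewer.camera_info('wrist');T=i['T_tool_cam'];d=R@T[:3,:3]@np.linalg.inv(i['intrinsics'])@np.array([uv[0],uv[1],1.]);return p+R@T[:3,3],d/np.linalg.norm(d)
E
python3 - <<'E'
from h import *
z=np.load('w1.npz')
print(atz(wray(z['p'],z['R'],(358,184)),.126),[atz(wray(z['p'],z['R'],u),.084).round(4) for u in((325,155),(378,155),(473,150))])
E
```

```text
[0.55440787 0.09485043 0.126     ] [array([0.5419, 0.0742, 0.084 ]), array([0.5378, 0.1165, 0.084 ]), array([0.5266, 0.1913, 0.084 ])]
```

Request:
drive_tool(
  series=[
    [[0.015, 0, 0.225, 0, 0, 0], [0.015, -0.005, 0.23, 0, 0, 0], [0.015, 0, 0.225, 0, 0, 0], [0.015, -0.005, 0.225, 0, 0, 0], [0.015, 0, 0.225, 0, 0, -0.005], [0, 0, 0, 0, 0, 0]],
  ],
)

```text
clock: 4.1
tcp_pos: [0.5628, 0.0429, 0.1125]
orientation: [-0.002, -0.053, 0.999, 0.0]
wrist_force: [-0.2, 0.7, -0.6]
finger_gap: -0.0001
grip_force: 0.0
```

Request:
drive_tool(
  series=[
    [[0, 0.1, 0, 0, 0, 0], [0, 0.1, 0, 0, 0, 0], [0, 0.1, 0, 0, 0, 0], [0, 0.1, 0, 0, 0, 0], [0, 0.1, 0, 0, 0, 0], [0, 0.1, 0, 0, 0, 0], [0, 0.1, 0, 0, 0, 0], [0, 0.1, 0, 0, 0, 0], [0, 0, 0, 0, 0, 0]],
  ],
)

```text
clock: 5.22
tcp_pos: [0.5539, 0.1398, 0.114]
orientation: [-0.001, -0.054, 0.999, 0.001]
wrist_force: [-0.1, -0.5, -0.7]
finger_gap: -0.0003
grip_force: 0.0
```

Request:
drive_tool(
  series=[
    [[0, 0.05, 0, 0, 0, 0], [0, 0.04, 0, 0, 0, 0], [0, 0.03, 0, 0, 0, 0]],
  ],
)

```text
clock: 5.6
tcp_pos: [0.5524, 0.1527, 0.114]
orientation: [-0.001, -0.053, 0.999, -0.0]
wrist_force: [-1.1, -2.4, -0.8]
finger_gap: 0.0001
grip_force: 1.1
```

```bash
python3 - <<'E'
from h import *
p,R,s=cur();print(p,s['wrist_force'])
save(cv2.resize(viewer.read_camera('top')[150:250,130:290],None,fx=4,fy=4,interpolation=cv2.INTER_CUBIC),'t2.png')
E
```

```text
[0.55242706 0.15270434 0.11397009] [-1.08334244 -2.3874165  -0.78517516]
```

View pics/t2.png

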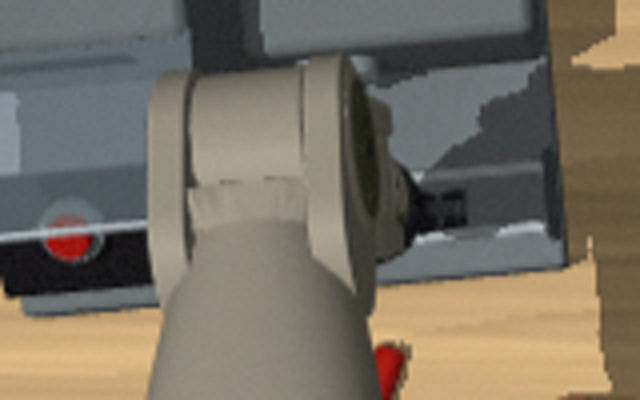

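The arm hides the carriage in the top view (only the red button (68,238) shows), so I'll use force to find the stop.

Request:
drive_tool(
  series=[
    [[0, 0.04, 0, 0, 0, 0], [0, 0.04, 0, 0, 0, 0], [0, 0, 0, 0, 0, 0]],
  ],
)

```text
clock: 6.02
tcp_pos: [0.552, 0.1594, 0.1143]
orientation: [-0.0, -0.052, 0.999, -0.003]
wrist_force: [-0.3, -13.2, -0.2]
finger_gap: -0.0001
grip_force: 6.4
```

```bash
python3 - <<'E'
from h import *
y=np.radians(6.7);ey=np.array([-np.sin(y),np.cos(y),0]);ex=np.array([np.cos(y),np.sin(y),0])
n=-.5*ex+np.array([0,0,.866]);g=np.array([.549,.3055,.136])
p,R,s=cur();p=p-.0
Rt=Rdown(186.7,-32,ey)
plan([(p-ey*.015,Rdown(186.7),2),((.50,.15,.28),Rdown(186.7),5),(g+n*.15,Rt,6)])
E
```

```text
13 [[0,-0.06,0,0,0,0],[0,-0.065,0,0,0,-0.005],[0.09,0.02,-0.275,0,0,0],[0.085,0.015,-0.275,0,0,0],[0.09,0.02,-0.28,0,0,0],[0.085,0.015,-0.275,0,0,0],[0.09,0.02,-0.275,0,0,0],[0.01,0.205,0.02,0,-0.03,0],[0.015,0.21,0.015,0,-0.03,0],[0.01,0.205,0.015,0,-0.03,0],[0.015,0.205,0.015,0,-0.03,0],[0.02,0.21,0.015,0,-0.03,0],[0.015,0.205,0.01,0,-0.03,0]]
end [0.4746 0.2968 0.266 ] rot err deg 0.55
```

Request:
drive_tool(
  series=[
    [[0, -0.06, 0, 0, 0, 0], [0, -0.065, 0, 0, 0, -0.005], [0.09, 0.02, -0.275, 0, 0, 0], [0.085, 0.015, -0.275, 0, 0, 0], [0.09, 0.02, -0.28, 0, 0, 0], [0.085, 0.015, -0.275, 0, 0, 0], [0.09, 0.02, -0.275, 0, 0, 0], [0.01, 0.205, 0.02, 0, -0.03, 0], [0.015, 0.21, 0.015, 0, -0.03, 0], [0.01, 0.205, 0.015, 0, -0.03, 0], [0.015, 0.205, 0.015, 0, -0.03, 0], [0.02, 0.21, 0.015, 0, -0.03, 0], [0.015, 0.205, 0.01, 0, -0.03, 0], [0, 0, 0, 0, 0, 0]],
  ],
)

```text
clock: 7.78
tcp_pos: [0.472, 0.2994, 0.2661]
orientation: [0.278, -0.061, 0.959, 0.017]
wrist_force: [-0.5, 0.6, -1.0]
finger_gap: 0.0003
grip_force: 0.0
```

```bash
python3 - <<'E'
from h import *
p,R,s=cur();print(s['clock'],p,s['joint_pos'].round(2),(R.as_matrix()).round(3).tolist())
im=viewer.read_camera('wrist');np.savez('w2.npz',p=p,R=R.as_matrix());save(im,'w2.png')
sc=viewer.read_camera('scene')
save(np.hstack([cv2.resize(im,(448,336)),cv2.resize(sc[130:250,280:405],(350,336),interpolation=cv2.INTER_CUBIC)]),'v2.png')
E
```

```text
7.775 [0.47204657 0.29942767 0.26606574] [ 0.53 -0.1  -0.52  0.62 -0.21  0.35] [[-0.838, -0.126, 0.53], [-0.107, 0.992, 0.067], [-0.535, -0.0, -0.845]]
```

View pics/v2.png

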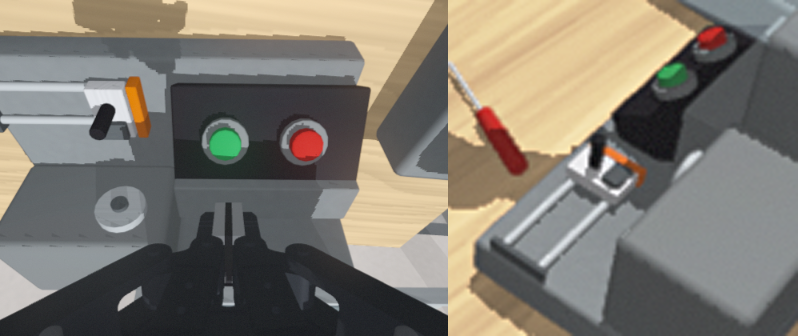

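The carriage is against the orange stop in both views. In the wrist view (scaled 0.8), green's top is at (225,144) and red's at (306,143). The fingers' line is at (228,205), in line with green.

```bash
python3 - <<'E'
from h import *
im=cv2.imread('pics/w2.png');hsv=cv2.cvtColor(im,cv2.COLOR_BGR2HSV)
def cen(lo,hi):
    m=cv2.inRange(hsv,lo,hi);n,l,st,c=cv2.connectedComponentsWithStats(m);k=1+st[1:,4].argmax();return c[k],st[k]
G,gs=cen((50,120,60),(75,255,255));Rd,rs=cen((0,170,120),(8,255,255));print(G,gs,Rd,rs)
z=np.load('w2.npz')
S=lambda x,y:ray('scene',(155+x/3.2-.34,125+y/3.2-.34)); T=lambda x,y:ray('top',(125+x/2.8-.32,155+y/2.8-.32))
G=(281,179)
for nm,w,s,t in (('g',(281,179),(657,98),(137,140)),('r',(382.5,178),(703,57),(62,150))):
    W=wray(z['p'],z['R'],w);print(nm,atz(W,.136).round(4),[np.round(v,4) for v in tri([W,S(*s)])],[np.round(v,4) for v in tri([W,S(*s),T(*t)])])
E
```

```text
[281.02892885 179.58795934] [ 262  159   39   42 1279] [383.48232323 181.41161616] [ 364  162   40   39 1188]
g [0.5369 0.3036 0.136 ] [array([0.5445, 0.3064, 0.1305]), np.float64(0.0026)] [array([0.547 , 0.3069, 0.1302]), np.float64(0.004)]
r [0.5261 0.3797 0.136 ] [array([0.5361, 0.3869, 0.1279]), np.float64(0.0031)] [array([0.5371, 0.3867, 0.1278]), np.float64(0.0033)]
```

Request:
drive_tool(
  series=[
    [[0.06, -0.02, 0, 0, 0, 0], [0, 0, 0.2, 0, 0, 0], [0, 0, 0.2, 0, 0, 0], [0, 0, 0.2, 0, 0, 0], [0, 0, 0.2, 0, 0, 0], [0, 0, 0.1, 0, 0, 0], [0, 0, 0, 0, 0, 0]],
  ],
)

```text
clock: 8.75
tcp_pos: [0.5262, 0.3015, 0.1711]
orientation: [0.278, -0.058, 0.959, 0.016]
wrist_force: [-0.9, 0.1, -0.2]
finger_gap: 0.0
grip_force: 0.0
```

```bash
python3 - <<'E'
from h import *
p,R,s=cur();print(p,s['wrist_force'])
im=viewer.read_camera('wrist')
sc=viewer.read_camera('scene')
save(np.hstack([cv2.resize(im,(448,336)),cv2.resize(sc[100:220,300:425],(350,336),interpolation=cv2.INTER_CUBIC)]),'v3.png')
E
```

```text
[0.52623743 0.30153147 0.17107439] [-0.90066285  0.1315323  -0.1732536 ]
```

View pics/v3.png

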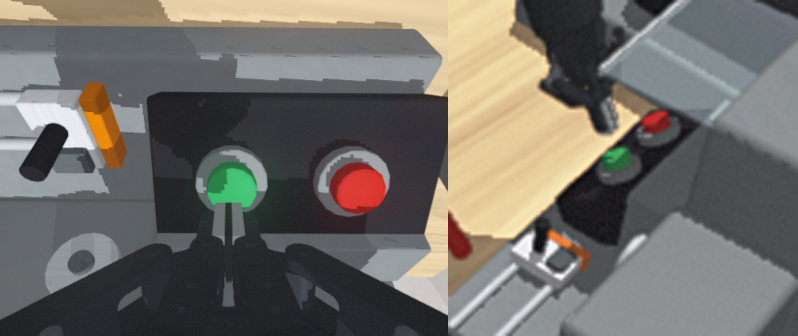

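The fingertips at (228,203) stand just above the green button at (232,186), well clear of red at (358,188) and of the hood.

Request:
drive_tool(
  series=[
    [[0.02, 0.01, 0.1, 0, 0, 0], [0, 0, 0.07, 0, 0, 0], [0, 0, 0.03, 0, 0, 0], [0, 0, 0.03, 0, 0, 0], [0, 0, 0, 0, 0, 0]],
  ],
)

```text
clock: 9.48
tcp_pos: [0.5386, 0.3051, 0.1471]
orientation: [0.278, -0.059, 0.959, 0.017]
wrist_force: [0.5, -0.2, 0.4]
finger_gap: -0.0002
grip_force: 0.0
```

Request:
drive_tool(
  series=[
    [[0, 0, 0.03, 0, 0, 0], [0, 0, 0.03, 0, 0, 0], [0, 0, 0, 0, 0, 0]],
  ],
)

```text
clock: 9.85
tcp_pos: [0.5424, 0.3056, 0.1412]
orientation: [0.278, -0.059, 0.959, 0.017]
wrist_force: [-4.5, -0.5, 3.4]
finger_gap: 0.0001
grip_force: 2.1
```

Request:
drive_tool(
  series=[
    [[0, 0, 0.03, 0, 0, 0], [0, 0, 0.03, 0, 0, 0], [0, 0, 0, 0, 0, 0]],
  ],
)

```text
clock: 10.22
tcp_pos: [0.5439, 0.3059, 0.139]
orientation: [0.279, -0.06, 0.958, 0.017]
wrist_force: [-40.8, -11.5, 44.1]
finger_gap: -0.0002
grip_force: 29.4
```

Request:
drive_tool(
  series=[
    [[0, 0, -0.03, 0, 0, 0], [0, 0, 0, 0, 0, 0]],
  ],
)

```text
clock: 10.48
tcp_pos: [0.5434, 0.3058, 0.1395]
orientation: [0.279, -0.059, 0.958, 0.017]
wrist_force: [-16.3, -4.2, 17.6]
finger_gap: 0.0
grip_force: 11.6
```

```bash
python3 - <<'E'
from h import *
np.save('sA.npy',viewer.read_camera('scene'));np.save('wA.npy',viewer.read_camera('wrist'));print(cur()[0],cur()[2]['wrist_force'])
E
```

```text
[0.54342069 0.30581145 0.13957435] [-15.92755991  -4.40341579  17.24238556]
```

Request:
drive_tool(
  series=[
    [[0, 0, -0.03, 0, 0, 0], [0, 0, 0, 0, 0, 0]],
  ],
)

```text
clock: 10.82
tcp_pos: [0.5423, 0.3057, 0.1415]
orientation: [0.279, -0.059, 0.958, 0.017]
wrist_force: [-3.1, -1.2, 3.3]
finger_gap: 0.0001
grip_force: 2.0
```

Request:
drive_tool(
  series=[
    [[0, 0, -0.03, 0, 0, 0], [0, 0, 0, 0, 0, 0]],
  ],
)

```text
clock: 11.08
tcp_pos: [0.5406, 0.3054, 0.1444]
orientation: [0.279, -0.059, 0.958, 0.017]
wrist_force: [-2.9, -0.4, 1.3]
finger_gap: 0.0002
grip_force: 1.3
```

Request:
drive_tool(
  series=[
    [[0, 0, -0.1, 0, 0, 0], [0, 0, -0.05, 0, 0, 0], [0, 0, 0, 0, 0, 0]],
  ],
)

```text
clock: 11.45
tcp_pos: [0.5312, 0.3044, 0.1605]
orientation: [0.279, -0.059, 0.958, 0.017]
wrist_force: [-0.0, -0.5, 0.5]
finger_gap: 0.0002
grip_force: 0.0
```

```bash
python3 - <<'E'
from h import *
sB=viewer.read_camera('scene');wB=viewer.read_camera('wrist');print(cur()[0])
sA=np.load('sA.npy')
def g(im):
    m=cv2.inRange(cv2.cvtColor(im,cv2.COLOR_RGB2HSV),(50,120,50),(80,255,255))[140:175,345:380];ys,xs=np.where(m>0);return len(xs),xs.mean()+345,ys.mean()+140,ys.min()+140,ys.max()+140
print(g(sA),g(sB))
s0=cv2.cvtColor(cv2.imread('pics/scene0.png'),cv2.COLOR_BGR2RGB);print(g(s0))
f=lambda i:cv2.resize(i[135:185,335:395],(266,222),interpolation=cv2.INTER_CUBIC)
save(np.vstack([np.hstack([f(s0),f(sA),f(sB)]),np.hstack([cv2.resize(np.load('wA.npy')[150:360,140:420],(399,300)),cv2.resize(wB[150:360,140:420],(399,300))])]),'v4.png')
E
```

```text
[0.53097503 0.30419669 0.15974967]
(17, np.float64(359.5882352941176), np.float64(158.88235294117646), np.int64(157), np.int64(160)) (67, np.float64(359.67164179104475), np.float64(156.29850746268656), np.int64(152), np.int64(160))
(68, np.float64(359.5882352941176), np.float64(156.19117647058823), np.int64(152), np.int64(160))
```

View pics/v4.png

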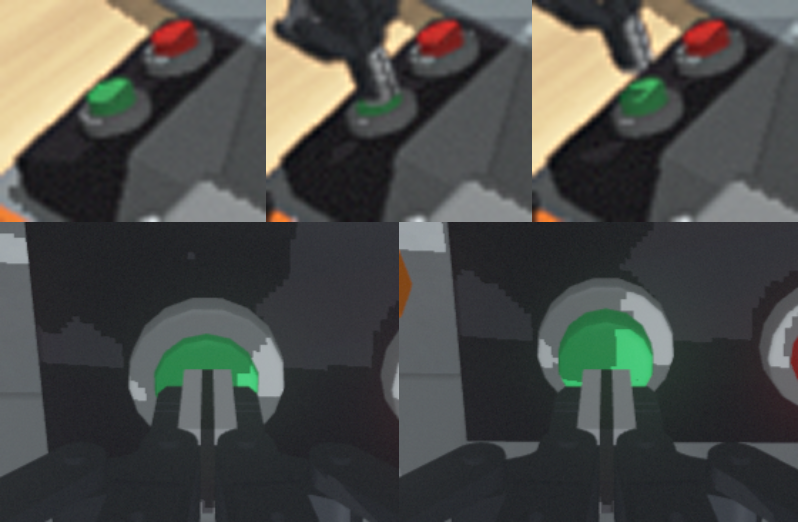

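The middle frame shows the green button down and the last one shows it back up, with red untouched at (710,40). Next, the rack.

```bash
python3 - <<'E'
from h import *
p,R,s=cur()
plan([(p-R.as_matrix()[:,2]*.11,R,3),((.445,.10,.27),Rdown(140),6),((.444,-.195,.255),Rdown(94.2),7)])
E
```

```text
16 [[0,0,-0.305,0,0,0],[0,0,-0.305,0,0,0],[0,0,-0.305,0,0,0],[0.045,-0.265,-0.06,0.01,0.03,0.04],[0.02,-0.275,-0.045,0.015,0.025,0.045],[-0.015,-0.275,-0.035,0.01,0.03,0.04],[-0.05,-0.27,-0.03,0.015,0.03,0.045],[-0.085,-0.265,-0.02,0.01,0.025,0.04],[-0.115,-0.25,-0.025,0.015,0.03,0.045],[-0.225,-0.27,0.02,0,0,0.035],[-0.255,-0.24,0.02,0,0,0.035],[-0.28,-0.215,0.02,0,0,0.04],[-0.3,-0.175,0.02,0,0,0.035],[-0.325,-0.145,0.015,0,0,0.035],[-0.335,-0.105,0.02,0,0,0.035],[-0.34,-0.07,0.02,0,0,0.04]]
end [ 0.444  -0.1947  0.2551] rot err deg 0.41
```

Request:
drive_tool(
  series=[
    [[0, 0, -0.305, 0, 0, 0], [0, 0, -0.305, 0, 0, 0], [0, 0, -0.305, 0, 0, 0], [0.045, -0.265, -0.06, 0.01, 0.03, 0.04], [0.02, -0.275, -0.045, 0.015, 0.025, 0.045], [-0.015, -0.275, -0.035, 0.01, 0.03, 0.04], [-0.05, -0.27, -0.03, 0.015, 0.03, 0.045], [-0.085, -0.265, -0.02, 0.01, 0.025, 0.04], [-0.115, -0.25, -0.025, 0.015, 0.03, 0.045], [-0.225, -0.27, 0.02, 0, 0, 0.035], [-0.255, -0.24, 0.02, 0, 0, 0.035], [-0.28, -0.215, 0.02, 0, 0, 0.04], [-0.3, -0.175, 0.02, 0, 0, 0.035], [-0.325, -0.145, 0.015, 0, 0, 0.035], [-0.335, -0.105, 0.02, 0, 0, 0.035], [-0.34, -0.07, 0.02, 0, 0, 0.04], [0, 0, 0, 0, 0, 0], [0, 0, 0, 0, 0, 0]],
  ],
)

```text
clock: 13.8
tcp_pos: [0.4437, -0.1945, 0.2546]
orientation: [-0.001, 0.682, 0.731, -0.003]
wrist_force: [-0.0, 0.3, 0.5]
finger_gap: 0.0004
grip_force: 0.0
```

```bash
cat >> h.py <<'E'
def yell(im,nm=''):
    m=cv2.inRange(cv2.cvtColor(im,cv2.COLOR_RGB2HSV),(24,170,90),(34,255,255));n,l,st,c=cv2.connectedComponentsWithStats(m)
    for k in range(1,n):
        if st[k,4]>80:
            r=cv2.minAreaRect(np.argwhere(l==k)[:,::-1].astype(np.float32));print(nm,st[k].tolist(),c[k].round(1),cv2.boxPoints(r).round(1).tolist())
E
python3 - <<'E'
from h import *
p,R,s=cur();im=viewer.read_camera('wrist');save(im,'w4.png');print(s['clock'],p,s['joint_pos'].round(2),R.as_matrix().round(3).tolist())
yell(im);np.savez('w4.npz',p=p,R=R.as_matrix())
for l in ['paddle_yellow','paddle_blue']:
  for d in models.silhouettes(l,'wrist')[:3]:
    ys,xs=np.where(d['region']);print(l,d['score'],d['location'],len(xs),xs.min(),xs.max(),ys.min(),ys.max())
i=viewer.camera_info('wrist');Ti=np.linalg.inv(i['T_tool_cam'])
def proj(X):
    c=Ti@np.r_[R.inv().apply(X-p),1];u=i['intrinsics']@c[:3];return (u[:2]/u[2]).round(1)
e=np.array([-np.sin(.073),np.cos(.073),0]);c=np.array([.444,-.159,.13])
print('expected top edge ends',proj(c-e*.022),proj(c+e*.022))
E
```

```text
13.8 [ 0.44372984 -0.19453056  0.25464066] [-0.58  0.14 -0.15  1.29 -0.01  0.93] [[-0.069, 0.998, -0.005], [0.998, 0.069, -0.003], [-0.003, -0.005, -1.0]]
 [165, 76, 57, 30, 849] [193.   91.5] [[164.10000610351562, 99.9000015258789], [209.1999969482422, 68.0999984741211], [221.1999969482422, 85.19999694824219], [176.1999969482422, 117.0]]
 [285, 118, 10, 72, 645] [289.1 153.7] [[285.0, 118.0], [294.0, 118.0], [294.0, 189.0], [285.0, 189.0]]
 [41, 129, 142, 108, 5752] [109.4 177.3] [[19.799999237060547, 193.0], [166.60000610351562, 106.80000305175781], [194.0, 153.39999389648438], [47.20000076293945, 239.60000610351562]]
paddle_yellow 0.95 [195.0, 94.3] 866 166 221 77 105
paddle_yellow 0.76 [109.1, 176.4] 5842 42 182 129 236
paddle_yellow 0.65 [289.8, 152.5] 629 285 295 118 189
paddle_blue 0.81 [288.1, 223.8] 482 285 294 191 252
expected top edge ends [292.3 182.3] [292.4 118. ]
```

```bash
python3 - <<'E'
from h import *
z=np.load('w4.npz')
for u in ((289,118.5),(289,189.5),(289.5,153.7),(289.5,191),(289.5,252)): print(u,atz(wray(z['p'],z['R'],u),.13).round(4))
S=lambda x,y:ray('scene',(155+x/3.2-.34,125+y/3.2-.34))
print(tri([S(218,289),wray(z['p'],z['R'],(289,118.5))]),tri([S(181,318),wray(z['p'],z['R'],(289,189.5))]))
im=cv2.imread('pics/w4.png');print(im[110:195:3,289].tolist())
E
```

```text
(289, 118.5) [ 0.4401 -0.1375  0.13  ]
(289, 189.5) [ 0.4436 -0.1863  0.13  ]
(289.5, 153.7) [ 0.4422 -0.161   0.13  ]
(289.5, 191) [ 0.4441 -0.1874  0.13  ]
(289.5, 252) [ 0.4474 -0.234   0.13  ]
(array([ 0.44028881, -0.13791121,  0.11963023]), np.float64(0.0001552177940568456)) (array([ 0.44604216, -0.18426802,  0.12624784]), np.float64(0.0037132304747966682))
[[52, 83, 110], [52, 82, 109], [60, 94, 127], [35, 140, 158], [30, 139, 155], [37, 139, 158], [37, 204, 223], [37, 205, 224], [30, 203, 222], [33, 204, 223], [26, 205, 222], [33, 204, 222], [33, 204, 223], [30, 204, 222], [25, 202, 221], [29, 203, 222], [31, 203, 222], [16, 202, 221], [22, 202, 221], [30, 203, 222], [20, 202, 221], [28, 203, 221], [28, 203, 221], [24, 202, 220], [24, 202, 220], [29, 202, 220], [27, 201, 220], [109, 76, 80], [112, 69, 62]]
```

```bash
python3 - <<'E'
from h import *
plan([((.4422,-.1625,.22),Rdown(94),2),((.4422,-.1625,.107),Rdown(94),5)])
E
```

```text
7 [[0.13,0,0.145,0,0,0],[0.13,0.005,0.145,0,0,0],[0,0,0.19,0,0,0],[0,0,0.185,0,0,0],[0.005,0.005,0.19,0,0,0],[0,0,0.19,0,0,0],[0,0,0.19,0,0,0]]
end [ 0.4423 -0.1625  0.1067] rot err deg 0.35
```

Request:
drive_tool(
  series=[
    [[0.13, 0, 0.145, 0, 0, 0], [0.13, 0.005, 0.145, 0, 0, 0], [0, 0, 0, 0, 0, 0], [0, 0, 0.19, 0, 0, 0], [0, 0, 0.185, 0, 0, 0], [0.005, 0.005, 0.19, 0, 0, 0], [0, 0, 0.19, 0, 0, 0], [0, 0, 0.19, 0, 0, 0], [0, 0, 0, 0, 0, 0]],
  ],
  jaw=-0.1,
)

```text
clock: 15.08
tcp_pos: [0.4418, -0.1633, 0.1061]
orientation: [-0.001, 0.682, 0.731, -0.003]
wrist_force: [-0.4, 0.4, 0.5]
finger_gap: 0.0383
grip_force: 0.0
```

Request:
drive_tool(
  series=[
    [[0, 0, 0, 0, 0, 0], [0, 0, 0, 0, 0, 0], [0, 0, 0, 0, 0, 0], [0, 0, 0, 0, 0, 0], [0, 0, 0, 0, 0, 0]],
  ],
  jaw=-1,
  grip_force=30,
)

```text
clock: 15.7
tcp_pos: [0.4434, -0.1642, 0.1081]
orientation: [0.001, 0.682, 0.731, -0.003]
wrist_force: [1.0, -0.9, 7.0]
finger_gap: 0.006
grip_force: 32.9
```

Request:
drive_tool(
  series=[
    [[0, 0, -0.1, 0, 0, 0], [0, 0, -0.15, 0, 0, 0], [0, 0, -0.22, 0, 0, 0], [0, 0, -0.22, 0, 0, 0], [0, 0, -0.22, 0, 0, 0], [0, 0, 0, 0, 0, 0]],
  ],
)

```text
clock: 16.45
tcp_pos: [0.4437, -0.1637, 0.2182]
orientation: [0.002, 0.682, 0.731, -0.003]
wrist_force: [0.7, -0.0, -0.7]
finger_gap: 0.0054
grip_force: 32.0
```

```bash
python3 - <<'E'
from h import *
p,R,s=cur();print(s['clock'],p,s['finger_gap'],s['wrist_force'])
sc=viewer.read_camera('scene');save(sc,'s5.png');yell(sc,'scene')
im=viewer.read_camera('top');save(im,'t5.png');yell(im,'top')
plan([((.556,-.143,.217),Rdown(94.7),5)])
i=viewer.camera_info('scene')
def proj(X): c=i['intrinsics']@(i['R']@X+i['t']);return (c[:2]/c[2]).round(1)
print(proj(p-[0,0,.03]),proj(p-[0,0,.098]),proj(p+[0,0,.022]))
for l in('paddle_blue','paddle_white'):
  for d in models.silhouettes(l,'scene')[:1]: print(l,d['score'],d['location'])
E
```

```text
16.45 [ 0.44369659 -0.1636705   0.21818496] 0.005430833280317132 [ 0.67782167 -0.0326728  -0.71764352]
scene [167, 185, 32, 41, 768] [182.9 204.7] [[166.5, 187.1999969482422], [187.60000610351562, 181.10000610351562], [199.60000610351562, 223.0], [178.39999389648438, 229.0]]
scene [204, 194, 18, 31, 311] [213.1 210.2] [[203.3000030517578, 194.5], [217.6999969482422, 191.6999969482422], [223.6999969482422, 221.6999969482422], [209.3000030517578, 224.5]]
5 [[0.02,0.19,-0.005,0,0,0],[0.02,0.19,0,0,0,0],[0.02,0.195,-0.005,0,0,-0.005],[0.02,0.19,-0.005,0,0,0],[0.015,0.19,0,0,0,0]]
end [ 0.5559 -0.143   0.2169] rot err deg 0.39
[212.6 204.4] [215.8 220.7] [209.9 190.7]
paddle_blue 0.72 [199.0, 245.7]
paddle_white 0.68 [175.3, 256.2]
```

Request:
drive_tool(
  series=[
    [[0.02, 0.19, -0.005, 0, 0, 0], [0.02, 0.19, 0, 0, 0, 0], [0.02, 0.195, -0.005, 0, 0, -0.005], [0.02, 0.19, -0.005, 0, 0, 0], [0.015, 0.19, 0, 0, 0, 0], [0, 0, 0, 0, 0, 0], [0, 0, 0, 0, 0, 0]],
  ],
)

```text
clock: 17.52
tcp_pos: [0.5551, -0.1429, 0.216]
orientation: [-0.001, 0.677, 0.736, -0.004]
wrist_force: [-0.6, -0.7, -0.4]
finger_gap: 0.0055
grip_force: 31.9
```

```bash
python3 - <<'E'
from h import *
p,R,s=cur();print(s['clock'],p,R.as_matrix()[:,0].round(3))
sc=viewer.read_camera('scene');yell(sc,'scene')
tp=viewer.read_camera('top');yell(tp,'top')
w=viewer.read_camera('wrist')
a=cv2.resize(sc[195:310,225:325],(522,600),interpolation=cv2.INTER_CUBIC)
b=cv2.resize(tp[150:230,300:370],(262,300),interpolation=cv2.INTER_CUBIC)
c=cv2.resize(w,(262,300))
save(np.hstack([a,np.vstack([b,c])]),'v5.png')
E
```

```text
17.525 [ 0.55514494 -0.14288636  0.21603709] [-0.085  0.996 -0.003]
scene [167, 185, 32, 41, 740] [182.9 204.8] [[166.5, 187.10000610351562], [187.5, 181.5], [198.60000610351562, 223.0], [177.60000610351562, 228.60000610351562]]
scene [206, 203, 14, 20, 156] [212.7 212. ] [[206.0, 203.0], [215.39999389648438, 201.10000610351562], [219.60000610351562, 221.89999389648438], [210.1999969482422, 223.8000030517578]]
scene [239, 216, 16, 31, 240] [246.5 232.5] [[238.5, 216.5], [251.8000030517578, 214.60000610351562], [256.0, 244.3000030517578], [242.6999969482422, 246.1999969482422]]
```

View pics/v5.png

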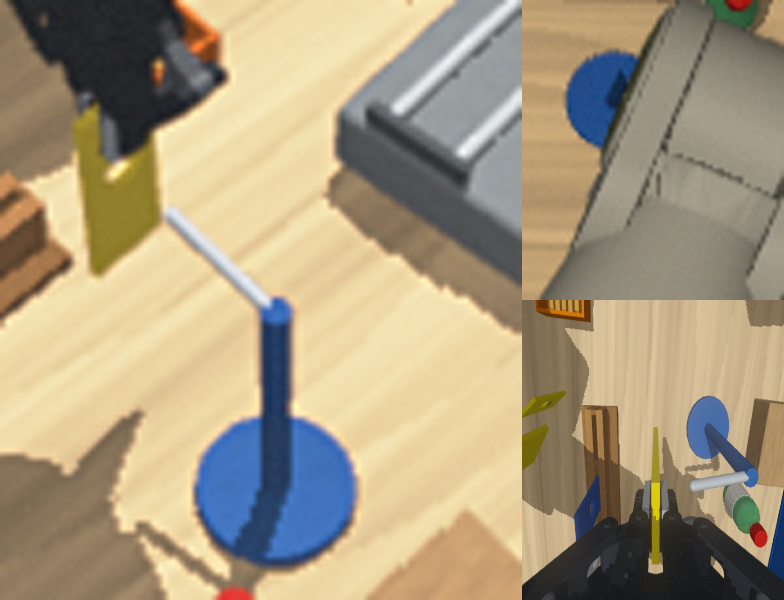

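Composite: the scene part shows the paddle held with its lower corners at (95,275) and (160,218), hole at about (118,168), and the free peg tip at (170,212). In the wrist part the tip is at (692,486) and the post top at (751,478). Working out offsets now.

```bash
python3 - <<'E'
from h import *
p,R,s=cur();M=R.as_matrix()
i=viewer.camera_info('scene')
def proj(X): c=i['intrinsics']@(i['R']@X+i['t']);return (c[:2]/c[2]).round(1)
t=M[:,0]
for z in(-.098,):
  for k in(-.022,.022): print('pred bottom',k,proj(p+t*k+[0,0,z]))
print('pred hole',proj(p-[0,0,.03]),'seen bottom -y',(225+95/5.22-.4,195+275/5.22-.4),'+y',(225+160/5.22-.4,195+218/5.22-.4),'hole~',(225+118/5.22,195+168/5.22))
# per-pixel Jacobian on paddle plane (normal M[:,1], thickness offset 3mm toward camera +x)
def plane(uv,off):
    o,d=ray('scene',uv);n=M[:,1];q=p+n*off;X=o+d*(n@(q-o))/(n@d);return (M.T@(X-p)).round(4)
for uv in((242.8,247.3),(255.3,236.4),(247.6,227.2)): print('tool coords',plane(uv,.003))
# tip: wrist ray & scene ray & fused
W=wray(p,M,(363,260));Wp=wray(p,M,(489,249))
print('tip wrist@.187',atz(W,.187).round(4),'post wrist@.175',atz(Wp,.175).round(4))
St=ray('scene',(225+171/5.22-.4,195+213/5.22-.4));Sp=ray('scene',(225+277/5.22-.4,195+308/5.22-.4))
T=lambda x,y:ray('top',(125+x/2.8-.32,155+y/2.8-.32))
for a in ([St,T(577,102)],[St,W],[St,W,T(577,102)],[Sp,Wp],[Sp,Wp,T(572,45)]): X,e=tri(a);print(X.round(4),round(e,4),'tool',(M.T@(X-p)).round(4))
E
```

```text
pred bottom -0.022 [242.2 247.3]
pred bottom 0.022 [254.4 237. ]
pred hole [246.8 226.3] seen bottom -y (242.7992337164751, 247.28199233716475) +y (255.25134099616858, 236.3624521072797) hole~ (247.60536398467434, 227.183908045977)
tool coords [-0.0217  0.003   0.0953]
tool coords [0.0234 0.003  0.094 ]
tool coords [-0.      0.003   0.0309]
tip wrist@.187 [ 0.5904 -0.1431  0.187 ] post wrist@.175 [ 0.6552 -0.1369  0.175 ]
[ 0.5926 -0.1409  0.1853] 0.0003 tool [-0.0008  0.0375  0.0314]
[ 0.5917 -0.1424  0.1861] 0.0015 tool [-0.0022  0.0364  0.0307]
[ 0.592  -0.1418  0.1862] 0.0022 tool [-0.0016  0.0368  0.0306]
[ 0.657  -0.1362  0.1737] 0.0016 tool [-0.0014  0.1022  0.0427]
[ 0.6548 -0.1359  0.1731] 0.0036 tool [-0.0009  0.1     0.0433]
```

Request:
drive_tool(
  series=[
    [[-0.02, 0, 0.02, 0, 0, 0], [0, 0.1, 0, 0, 0, 0], [0, 0.1, 0, 0, 0, 0], [0, 0.1, 0, 0, 0, 0], [0, 0.05, 0.01, 0, 0, 0], [0, 0, 0, 0, 0, 0]],
  ],
)

```text
clock: 18.42
tcp_pos: [0.5986, -0.1418, 0.2127]
orientation: [-0.001, 0.676, 0.737, -0.003]
wrist_force: [-0.3, 0.0, -0.2]
finger_gap: 0.0054
grip_force: 31.9
```

Request:
drive_tool(
  series=[
    [[0, 0.06, 0.015, 0, 0, 0], [0, 0.06, 0.015, 0, 0, 0], [0, 0.05, 0.015, 0, 0, 0], [0, 0, 0, 0, 0, 0]],
  ],
)

```text
clock: 18.92
tcp_pos: [0.6189, -0.1402, 0.2074]
orientation: [-0.0, 0.676, 0.736, -0.003]
wrist_force: [-0.7, -0.2, -1.3]
finger_gap: 0.0056
grip_force: 31.9
```

Request:
drive_tool(
  series=[
    [[0, 0, 0.02, 0, 0, 0], [0, 0, 0.015, 0, 0, 0], [0, 0, 0, 0, 0, 0]],
  ],
)

```text
clock: 19.3
tcp_pos: [0.6186, -0.1404, 0.2046]
orientation: [0.0, 0.677, 0.736, -0.003]
wrist_force: [-1.6, 0.9, 3.9]
finger_gap: 0.0053
grip_force: 32.7
```

Request:
drive_tool(
  series=[
    [[0, 0, 0, 0, 0, 0], [0, 0, 0, 0, 0, 0], [0, 0, 0, 0, 0, 0]],
  ],
  jaw=-0.6,
)

```text
clock: 19.68
tcp_pos: [0.6184, -0.1403, 0.2033]
orientation: [-0.0, 0.677, 0.736, -0.003]
wrist_force: [0.3, -0.3, -0.6]
finger_gap: 0.0171
grip_force: 0.0
```

```bash
python3 - <<'E'
from h import *
p,R,s=cur();print(s['clock'],p,s['finger_gap'],s['wrist_force'])
yell(viewer.read_camera('scene'),'scene')
i=viewer.camera_info('scene')
def proj(X): c=i['intrinsics']@(i['R']@X+i['t']);return (c[:2]/c[2]).round(1)
print(proj(p-[0,0,.095]),proj(p-[0,0,.02]))
E
```

```text
19.675 [ 0.61840342 -0.14028806  0.20329399] 0.01710275228628197 [ 0.31070648 -0.3290506  -0.62472521]
scene [167, 185, 32, 41, 738] [182.8 204.7] [[166.5, 187.10000610351562], [187.60000610351562, 181.60000610351562], [198.60000610351562, 223.3000030517578], [177.60000610351562, 228.89999389648438]]
scene [207, 203, 13, 20, 150] [212.8 212.1] [[206.5, 203.10000610351562], [215.60000610351562, 201.39999389648438], [219.39999389648438, 221.89999389648438], [210.1999969482422, 223.60000610351562]]
scene [257, 235, 12, 27, 151] [261.9 249.3] [[257.0, 261.0], [260.29998779296875, 234.6999969482422], [270.0, 235.89999389648438], [266.70001220703125, 262.20001220703125]]
[265.5 259.1] [264.8 242.3]
```

Gap 17 mm and no force, so the paddle hangs. Raise straight up slowly, then back away.

Request:
drive_tool(
  series=[
    [[0, 0, -0.05, 0, 0, 0], [0, 0, -0.1, 0, 0, 0], [0, 0, -0.2, 0, 0, 0], [0, 0, -0.3, 0, 0, 0], [0, -0.3, -0.1, 0, 0, 0], [0, -0.4, 0, 0, 0, 0], [-0.3, -0.4, 0, 0, 0, 0], [-0.3, -0.4, 0, 0, 0, 0], [0, 0, 0, 0, 0, 0], [0, 0, 0, 0, 0, 0], [0, 0, 0, 0, 0, 0], [0, 0, 0, 0, 0, 0], [0, 0, 0, 0, 0, 0], [0, 0, 0, 0, 0, 0]],
  ],
)

```text
clock: 21.48
tcp_pos: [0.4459, -0.2265, 0.2946]
orientation: [-0.0, 0.676, 0.737, -0.003]
wrist_force: [0.6, 0.4, -0.7]
finger_gap: 0.0171
grip_force: 0.0
```

```bash
python3 - <<'E'
from h import *
p,R,s=cur();print(s['clock'],p,s['wrist_force'])
T0=cv2.imread('pics/top0.png')[:,:,::-1];S0=cv2.imread('pics/scene0.png')[:,:,::-1]
S=lambda uv:ray('scene',uv)
sc=viewer.read_camera('scene');yell(sc,'scene');save(sc,'s6.png')
tp=viewer.read_camera('top');yell(tp,'top');save(tp,'t6.png')
for nm,a,b in(('scene',S0,sc),('top',T0,tp)):
    m=(cv2.absdiff(np.ascontiguousarray(a),b).max(2)>60).astype(np.uint8);n,l,st,c=cv2.connectedComponentsWithStats(cv2.morphologyEx(m,cv2.MORPH_CLOSE,np.ones((5,5))))
    print(nm,[q.tolist() for q in st[1:] if q[4]>40])
for l in('paddle_yellow','paddle_blue','paddle_white','carriage_knob','oil_bottle'):
  for c in('scene','top'):
    for d in models.silhouettes(l,c)[:2]: print(l,c,round(d['score'],2),np.round(d['location'],1))
i=viewer.camera_info('scene')
def proj(X): c=i['intrinsics']@(i['R']@np.array(X)+i['t']);return (c[:2]/c[2]).round(1)
for x in(.62,.632,.645): print(x,'hung top/bottom',proj([x,-.139,.226]),proj([x,-.139,.106]))
E
```

```text
21.475 [ 0.4459484  -0.22653724  0.29456295] [ 0.6027023   0.35729756 -0.7184658 ]
scene [167, 187, 32, 39, 626] [182.5 207.8] [[166.39999389648438, 187.1999969482422], [186.5, 181.0], [199.39999389648438, 222.6999969482422], [179.3000030517578, 228.8000030517578]]
scene [206, 202, 14, 21, 159] [212.6 211.7] [[205.60000610351562, 202.10000610351562], [215.1999969482422, 200.1999969482422], [219.60000610351562, 221.89999389648438], [210.0, 223.8000030517578]]
scene [258, 229, 15, 34, 223] [264.  245.9] [[255.60000610351562, 261.6000061035156], [260.79998779296875, 227.3000030517578], [272.29998779296875, 229.0], [267.1000061035156, 263.3999938964844]]
top [321, 177, 19, 13, 152] [330.  182.5] [[320.20001220703125, 178.3000030517578], [339.0, 176.89999389648438], [339.79998779296875, 187.89999389648438], [321.0, 189.1999969482422]]
scene [[0, 0, 35, 21, 398], [172, 0, 23, 17, 240], [124, 9, 20, 15, 156], [195, 48, 55, 86, 1610], [170, 50, 41, 48, 651], [136, 66, 39, 21, 194], [136, 97, 69, 101, 1965], [202, 142, 44, 35, 889], [139, 159, 14, 17, 132], [0, 162, 56, 78, 2507], [323, 178, 
[... 386 characters left out ...]
1, 55], [265, 409, 18, 11, 130]]
paddle_yellow scene 0.8 [184.4 206.4]
paddle_yellow scene 0.78 [212.4 212.3]
paddle_yellow top 0.7 [327.9 183.2]
paddle_yellow top 0.52 [324.9 176.8]
paddle_blue scene 0.86 [197.2 240.7]
paddle_blue top 0.51 [328.7 137.9]
paddle_white scene 0.78 [172.9 259.8]
paddle_white scene 0.48 [218.7 328.9]
paddle_white top 0.49 [220.2 253. ]
carriage_knob scene 0.75 [335.  190.3]
carriage_knob scene 0.56 [219.1 325.8]
carriage_knob top 0.6 [221.8 202.8]
oil_bottle scene 0.7 [267.6 324.7]
oil_bottle scene 0.51 [299.6 178. ]
0.62 hung top/bottom [265.2 231.9] [266.3 259.7]
0.632 hung top/bottom [268.7 235. ] [269.4 262.7]
0.645 hung top/bottom [272.5 238.5] [272.9 266. ]
```

Both cameras show the paddle hanging on the blue peg, at scene (264,246) and top (330,182). The carriage is at the stop and nothing else has moved, so I'm handing in.

```bash
python3 -c "
from h import *
print(order.hand_in())"
```

```text
the job is handed in; nothing more can be done
None
```

The job is handed in at about 22 s: the carriage is at the orange stop, green was pressed fully and came back up without touching red, and the yellow paddle hangs on the blue stand's peg; the judge returned no verdict.

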